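Hold the curing lamp over the plaque

ROBOT

A 7-joint arm with a two-finger parallel gripper is mounted at the origin on the work surface; the furniture and walls round the work are solid. World frame = base frame: x ahead of the robot, y to its left, z up, the work surface at z = 0. Lengths are in m, angles in rad, forces in N, time in s.
With the tool pointing down it reaches from about 0.4 to 0.875 m from the base axis. Payload 19.3 kg.
Tool frame: the origin (TCP) lies midway between the tips of the shut fingers; the grasp point (between the pads) lies 19 mm behind it (bot.pinch_z is the distance from the TCP to the grasp point, in m); z points along the fingers, y is the line along which they close (so a half turn about z gives the same grasp; the last joint's range is limited). The gripper opens to 85 mm and grips with 20 to 120 N. Pads are 22 mm wide; open, the fingers measure 114 mm over their backs; the gripper's body (76 mm by 85 mm) begins 54 mm behind the grasp point. The pads swing forward as they close: fully open they stand 13 mm farther back than shut.
Start: joints at [-1.237, 0.521, -0.036, 1.599, 0.021, 1.021, -0.113], TCP at [0.246, 0.575, 0.231] pointing down, gripper open.
Joint ranges: [-2.91, 2.91], [-0.3, 2.13], [-1.5, 1.42], [0.17, 2.43], [-1.26, 4.41], [0.16, 1.93], [-2.52, 2.52]. Speed limits (rad/s): [1.89, 1.89, 2.39, 2.39, 3.01, 3.01, 3.01].

INTERFACE

Orientations are given as [roll, pitch, yaw] about the fixed x, y, z axes, in that order (R = Rz(yaw) Ry(pitch) Rx(roll)).
In Python, from workcell import observe, viewer, bot gives the robot as it stands. The module is installed in compiled form; this text tells all that it offers.
- The arm moves only by the tool play_rows, never from a script. Its argument "motion" is a list of rows, each a list of 7 numbers: the shift along the tool's x, y, z in cm, then the turn, a rotation vector about the tool's x, y, z in rad, then the opening, from -1 (shut) to 1 (fully open), so that 0 is half open. A call has exactly 5 rows; each row is the pose to reach, as a shift and turn from the pose commanded when the call began, along the tool's axes at that moment; what a row does not reach only later rows make up. A row lasts 1/10 s, in which the tool goes at most 50 mm and 8.59 degrees, less where a joint would pass 70% of its speed; a pose out of reach is approached as far as the arm can. A call with a gripper value outside its range is refused whole. The fingers move at their own pace and stop on an object; "squeeze" is the grip in N (left out, the last holds). Time passes only in rows, so rows that repeat a pose let the fingers close, or fill a call up. It gives the time, the measured TCP pose, the force, the opening and the grip force at its end, in the units of the state.
- observe(): the state, without advancing time (a new reading comes with each control period).
- viewer.grab_frame(name): name is "scene" or "top"; returns (picture, depth): 384x512x3 uint8, red, green, blue; 384x512 float32, m along the optical axis (not along the pixel's ray), 0 where there is no reading.
- viewer.camera_info(name): a dict with "fx", "fy", "cx", "cy" (pixels), "R" (3x3) and "t" (3): a world point X has camera coordinates R X + t. Camera axes: x right, y down, z forward; pixel columns grow to the right and rows downward; lengths in m; the calibration is good to about 2 mm. A picture is of the moment at which its call begins. camera_info takes no time and is no camera call.
- bot.job_done(): hands the job in; it is judged then, once.
The state is a dict: "clock": time; "qpos": joint angles; "qd": joint speeds; "joint_efforts": joint torques, N m; "position": TCP position; "tool_rot": TCP orientation; "force": force on the tool from outside, world axes, zero at the start; "moment": the same for the moment, N m; "grip_width": finger opening in m; "finger_force": force on a finger pad.
Only numpy, scipy, OpenCV 4.12 (cv2) and the standard library are available. Lean on these libraries where they do the work, as an engineer would, in place of code of your own. Each camera call takes 0.05 s, during which the arm holds its last target. There are 200 camera calls.

TASK

Turn the dock's latch clockwise until it clicks over to its open stop, then take the curing lamp out of the dock by its handle and carry it over the row of bottles without disturbing them. Hold it level above the rectangular casting frame (not the round one), centred and with its long sides parallel to the frame's, its underside about 15 mm above the rim; the plaque in it has a fresh coat, so never touch the frame or its plaque with the lamp. Finish like that, with the lamp still hovering in the gripper, at rest.

Things in the scene. Friction and masses are not known exactly. Their poses are not given: they have to be found in the camera images.
- lamp: Cordless curing lamp: black head 110 (x) x 60 (y) x 22 mm; on top a grey rounded bar handle 76 (x) x 24 (y) mm, 43 to 67 mm above the underside, on two 18 mm wide posts. Origin: centre of the underside; x along the long side, z up. About 0.25 kg. It sits in the dock between low lugs (2 mm play), underside 12 mm above the table; lifts straight up once unlatched. Either way round is right.
- latch_grip (a point): Latch on the dock, 95 mm from the lamp centre along the lamp +x: black upright grip bar 40 long, 12 thick, 34 mm tall on a vertical axis; under it a steel tongue (5 mm) reaches over the lamp end. Point: on the axis, mid-bar, 62 mm above the table; the bar spans 44 to 78 mm above the table, tongue top 41 mm. x: along the bar (tongue to -x); turns with it.
- latch (a joint): Latch angle: 0 = locked (tongue over the lamp), 1.4 rad = open stop; grows clockwise seen from above. An over-centre spring resists with up to about 0.07 N m until mid turn (0.7), then snaps it on to the open stop, where it stays; short of mid turn it springs back.
- mould: Rectangular light-wood casting frame, fixed to the table: 130 (x) x 80 (y) x 25 mm high, holding a light stone-like plaque 100 x 50 mm, 5 mm below the rim. Origin: centre of its underside on the table; x along the long side.
- mould_rim (a point): Centre of the rectangular frame's opening at rim height, 25 mm above the table; same axes as the frame.
- round_mould: Round light-wood frame, 110 mm across, 25 mm high, fixed; not to be used. Origin: centre of its underside.
- bottle_tray: Fixed white tray 280 (x) x 62 (y) x 14 mm, between the dock and the frames; the four bottles stand in it 70 mm apart along x. Origin: centre of its underside.
- tint_1: Loose white screw-cap bottle, 36 mm across, 88 mm tall, standing in the tray; to be left alone. Origin: centre of its underside.
- tint_2: Loose white screw-cap bottle, 38 mm across, 92 mm tall, standing in the tray; to be left alone. Origin: centre of its underside.
- tint_3: Loose white screw-cap bottle, 46 mm across, 74 mm tall, standing in the tray; to be left alone. Origin: centre of its underside.
- tint_4: Loose white screw-cap bottle, 44 mm across, 76 mm tall, standing in the tray; to be left alone. Origin: centre of its underside.

How it is judged:
On the way, in this order (a step that is already met when the one before it is completed fails the run):
1. the latch has clicked over to open (angle above 1.1 rad) (value of joint latch above 1.1 rad), for 0.2 s.
2. the lamp crosses above the tray, its underside more than 95 mm above the table (height (world z) of lamp above 0.095 m and y of lamp in the frame of bottle_tray between -0.05 and 0.05 m and x of lamp in the frame of bottle_tray between -0.2 and 0.2 m), for 0.05 s.
At the end, for the whole second after the job is handed in: The latch is open (above 1.1 rad); the gripper holds the lamp at rest (under 20 mm/s), its underside's centre 5 to 27 mm above the rim of the rectangular frame and within 10 mm of its centre horizontally, long axes within 0.12 rad, tilt under 0.10 rad, not touching the frame (value of joint latch above 1.1 rad and z of lamp in the frame of mould_rim between 0.005 and 0.027 m and horizontal distance between lamp and mould_rim below 0.01 m and angle between the x axis of lamp and the x axis of mould_rim, either way round below 0.12 rad and angle between lamp's own z axis and vertical below 0.1 rad and contact force between lamp and the fingers above 1 N and contact force between lamp and mould below 0.05 N and linear speed of lamp below 0.02 m/s and angular speed of lamp below 0.15 rad/s); the arm keeps its last pose, push and grip.
It fails at once if the lamp touches the rectangular frame or its plaque (contact force between lamp and mould above 0.3 N).
It fails at once if a bottle is tipped (0.3 rad) or shifted by more than 20 mm (angle between any of tint_1, tint_2, tint_3, tint_4's own z axis and vertical above 0.3 rad or distance of any of tint_1, tint_2, tint_3, tint_4 from where it was at the start of the episode above 0.02 m).
It also fails if it takes over 64 s, if anything falls off the work surface, if the arm or the gripper's body presses on something with over 40 N, if the wrist force passes 120 N, or if a joint passes its speed limit or range.

## Working session

There is one attempt and no reset: what is moved stays moved. The work goes in short steps, Python scripts to look and compute and a tool call to move; the robot and the scene stay as the last step left them, time stands still between calls to the robot, and variables do not carry over. Pictures are saved under pics/ and viewed, at most 10 in all, crops included, and the job is handed in when it is done.

Besides the shell and the picture viewer there is one more tool, called after "Call:" as name([rows], argument=value, ...), one row to a line, values as JSON. play_rows: Moves the arm, as the interface text tells. Its arguments: {"type":"object","properties":{"motion":{"type":"array"},"squeeze":{"type":"number"}},"required":["motion"]}

```bash
mkdir -p pics; python3 - <<'E'
from workcell import observe, viewer, bot
import cv2,numpy as np
for n in("top","scene"):
    p,d=viewer.grab_frame(n); cv2.imwrite(f"pics/{n}0.png",p[:,:,::-1]); np.save(f"{n}0.npy",d)
    c=viewer.camera_info(n); print(n,c)
print(observe(),bot.pinch_z)
E
```

```text
top {'fx': 393.1923528291226, 'fy': 393.1923528291226, 'cx': 255.9716874986612, 'cy': 197.10185373527594, 'R': array([[ 0.03006274, -0.99938716,  0.0179315 ],
       [-0.99789698, -0.03103894, -0.05690528],
       [ 0.05742698, -0.01618307, -0.99821854]]), 't': array([-0.02795946,  0.48656276,  0.87577346])}
scene {'fx': 477.64238684152696, 'fy': 477.64238684152696, 'cx': 255.8680739273621, 'cy': 194.84238292427904, 'R': array([[ 0.64403777, -0.76461784, -0.0239773 ],
       [-0.44112519, -0.34558752, -0.82823779],
       [ 0.62499913,  0.54399341, -0.55986361]]), 't': array([-0.32379044,  0.272763  ,  0.67352226])}
{'clock': 0.1, 'qpos': array([-1.23718189,  0.52196468, -0.03634509,  1.59990987,  0.02116084,
        1.02110444, -0.11283101]), 'qd': array([-0.00061577, -0.00180103,  0.0004825 , -0.00151557, -0.0010233 ,
       -0.00236006, -0.00118863]), 'joint_efforts': array([ 2.72127829e-03, -9.28485990e+01,  1.98320501e+00, -3.70540452e+01,
        1.79753546e-02,  5.19229521e-03,  5.02976775e-06]), 'position': array([0.24547846, 0.57446328, 0.23079141]), 'tool_rot': array([-3.14058927e+00,  2.71591775e-05,  2.73773035e+00]), 'force': array([-0.00283546, -0.0236561 , -0.08706807]), 'moment': array([ 0.02831864, -0.02519222, -0.05004599]), 'finger_force': 0.0, 'grip_width': 0.08550993871324718} 0.0187
```

View pics/top0.png

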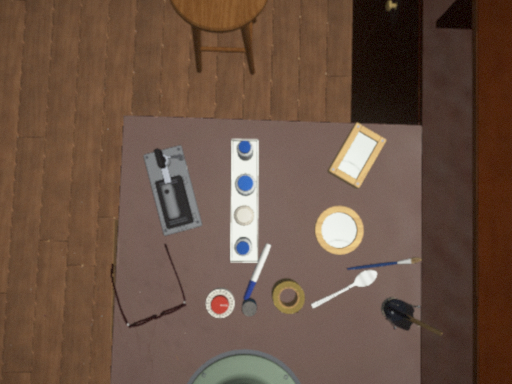

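View pics/scene0.png

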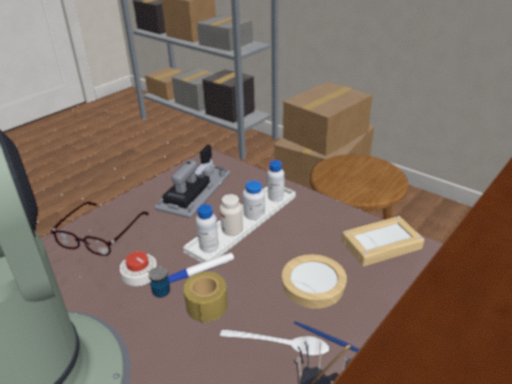

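The top view shows the dock at about (172,190) with its latch at the upper end (160,158). The bottles run along column 245, the rectangular frame is at (358,155) and the round one at (340,230). Next I'll enlarge the dock and the frame.

```bash
python3 - <<'E'
import cv2,numpy as np
p=cv2.imread("pics/top0.png")
a=cv2.resize(p[140:240,135:210],None,fx=6,fy=6,interpolation=cv2.INTER_CUBIC)[:600,:400]
a=cv2.resize(p[140:240,140:205],(390,600),interpolation=cv2.INTER_CUBIC)
b=cv2.resize(p[110:210,325:392],(402,600),interpolation=cv2.INTER_CUBIC)
cv2.imwrite("pics/crop.png",np.hstack([a,b]))
E
cat > h.py <<'E'
import numpy as np
from workcell import viewer
def ray(n,u,v,z):
    c=viewer.camera_info(n);R=c["R"];o=-R.T@c["t"]
    d=R.T@np.array([(u-c["cx"])/c["fx"],(v-c["cy"])/c["fy"],1]);return o+d*(z-o[2])/d[2]
def pix(n,X):
    c=viewer.camera_info(n);q=c["R"]@np.array(X)+c["t"];return q[0]/q[2]*c["fx"]+c["cx"],q[1]/q[2]*c["fy"]+c["cy"]
E
```

```text
(no output)
```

View pics/crop.png

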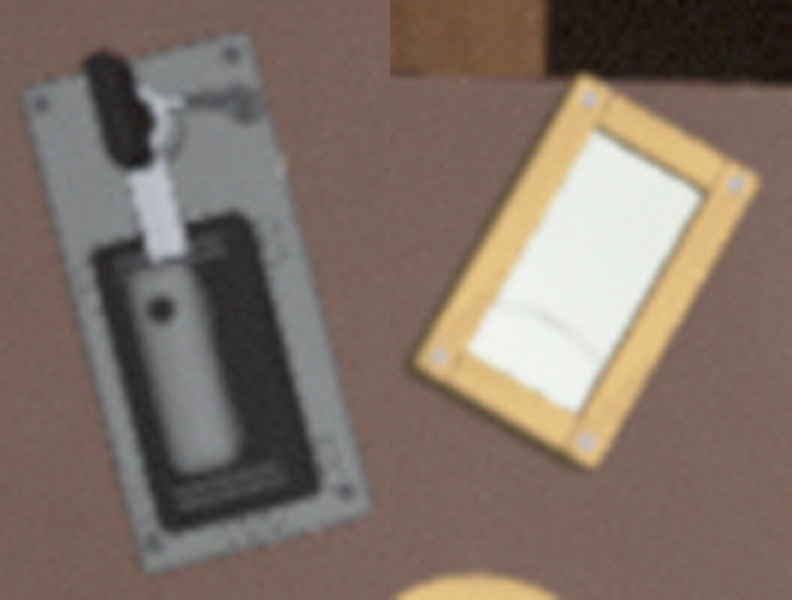

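The left crop shows the handle from about (165,265) to (205,470), the tongue at (158,225), and the latch bar from (105,52) to (130,168). The right crop shows the frame corners at (582,75), (760,178), (595,468) and (415,358).

```bash
python3 - <<'E'
from h import *; import cv2
A=lambda x,y,z:ray("top",140+(x-.5)/6,140+(y-.5)/6,z)
B=lambda x,y:ray("top",325+(x-390.5)/6,110+(y-.5)/6,.025)
m=np.array([B(582,75),B(760,178),B(595,468),B(415,358)])[:,:2];c=m.mean(0)
print("mould",m.round(4).tolist(),c, [np.linalg.norm(m[i]-m[i-1]) for i in range(4)])
d=m[0]+m[1]-m[2]-m[3];print("yaw",np.arctan2(d[1],d[0]))
h=np.array([A(*p,.034) for p in[(95,258),(245,212),(320,490),(165,530)]])[:,:2]
print("head",h.mean(0),[np.linalg.norm(h[i]-h[i-1]) for i in range(4)]);d=h[0]+h[1]-h[2]-h[3];print(np.arctan2(d[1],d[0]))
hd=np.array([A(*p,.079) for p in[(163,262),(205,472)]])[:,:2];d=hd[0]-hd[1];print("handle",hd.mean(0),np.linalg.norm(d),np.arctan2(d[1],d[0]))
b=np.array([A(*p,.078) for p in[(105,52),(132,168)]])[:,:2];d=b[0]-b[1];print("bar",b.mean(0),np.linalg.norm(d),np.arctan2(d[1],d[0]))
# depth cloud
D=np.load("top0.npy");I=viewer.camera_info("top");v,u=np.mgrid[:384,:512]
P=np.stack([(u-I["cx"])/I["fx"]*D,(v-I["cy"])/I["fy"]*D,D],-1);W=(P-I["t"])@I["R"]
def rect(n,lo,hi,u0,u1,v0,v1):
    w=W[v0:v1,u0:u1].reshape(-1,3);w=w[(w[:,2]>lo)&(w[:,2]<hi)]
    (cx,cy),(a,b),_=r=cv2.minAreaRect((w[:,:2]).astype(np.float32)); q=cv2.boxPoints(r)
    e=q[1]-q[0] if np.linalg.norm(q[1]-q[0])>np.linalg.norm(q[2]-q[1]) else q[2]-q[1]
    print(n,len(w),w.mean(0).round(4),"rect",round(cx,4),round(cy,4),round(a,4),round(b,4),"ang",np.arctan2(e[1],e[0])%np.pi)
rect("handle",.07,.09,140,205,176,240);rect("bar",.065,.09,140,205,140,170)
rect("mould",.015,.035,320,395,115,195);rect("tray",.008,.02,225,265,130,270)
rect("tops",.06,.11,225,265,130,270)
E
```

```text
mould [[0.6635, -0.2369], [0.6264, -0.3051], [0.5145, -0.2441], [0.5537, -0.1756]] [ 0.58950509 -0.24042719] [np.float64(0.12569301742197025), np.float64(0.07761060680069207), np.float64(0.12745431327537435), np.float64(0.07894159635395655)]
yaw -0.5041103187481797
head [0.4698107  0.16680868] [np.float64(0.10334052315294501), np.float64(0.05741833269349878), np.float64(0.10618902983075701), np.float64(0.05824492575409036)]
0.29777607233509285
handle [0.46967249 0.16603308] 0.07477937635728446 0.23840344882807066
bar [0.55904536 0.19290227] 0.04212925926363721 0.26952764229717613
handle 397 [0.4696 0.1694 0.0773] rect 0.4698 0.1703 0.0752 0.0244 ang 0.2800683
bar 121 [0.5602 0.1969 0.0766] rect 0.5605 0.1977 0.0392 0.0123 ang 0.29700178
mould 2014 [ 0.5886 -0.2378  0.0217] rect 0.5891 -0.2383 0.0802 0.1302 ang 2.6392741
tray 584 [0.4493 0.0054 0.0133] rect 0.4725 0.0071 0.2953 0.0766 ang 0.034112427
tops 1000 [0.4763 0.0139 0.0774] rect 0.4816 0.013 0.2453 0.0409 ang 0.0037166271
```

```bash
cat > g.py <<'E'
import sys,numpy as np
from scipy.spatial.transform import Rotation as Ro
from workcell import observe
s=observe();x,y,z,yaw=map(float,sys.argv[1:5])
R=Ro.from_euler("xyz",s["tool_rot"]);T=Ro.from_euler("xyz",[np.pi,0,yaw])
print("t",s["clock"],"pos",s["position"].round(4),"rot",s["tool_rot"].round(3),"w",round(s["grip_width"],4),"q",s["qpos"].round(2),"F",s["force"].round(1),"M",s["moment"].round(2))
print("shift cm",(R.inv().apply(np.array([x,y,z])-s["position"])*100).round(2),"turn",(R.inv()*T).as_rotvec().round(3))
E
python3 g.py .5605 .1965 .15 3.43
```

```text
t 0.1 pos [0.2455 0.5745 0.2308] rot [-3.141  0.     2.738] w 0.0855 q [-1.24  0.52 -0.04  1.6   0.02  1.02 -0.11] F [-0.  -0.  -0.1] M [ 0.03 -0.03 -0.05]
shift cm [-43.82 -22.37   8.1 ] turn [-0.001 -0.    -0.692]
```

Call:
play_rows([
  [-4,-2,0.5,0,0,-0.07,0],
  [-8,-4,1,0,0,-0.14,0],
  [-13,-6.5,1.5,0,0,-0.21,0],
  [-18,-9,2,0,0,-0.28,0],
  [-22,-11,2,0,0,-0.35,0],
])

```text
clock: 0.6
position: [0.4009, 0.3905, 0.2108]
tool_rot: [-3.141, -0.001, 3.091]
force: [1.1, 1.0, 0.5]
grip_width: 0.0427
finger_force: 0.0
```

```bash
python3 g.py .5605 .1965 .15 3.43
```

```text
t 0.6 pos [0.4009 0.3905 0.2108] rot [-3.141e+00 -1.000e-03  3.091e+00] w 0.0427 q [-0.81  0.44 -0.09  1.79  0.05  0.91  0.6 ] F [1.1 1.  0.5] M [ 0.06 -0.04  0.  ]
shift cm [-16.93 -18.56   6.09] turn [-0.001 -0.001 -0.339]
```

Call:
play_rows([
  [-3.4,-3.7,1.2,0,0,-0.07,0],
  [-6.8,-7.4,2.4,0,0,-0.14,0],
  [-10.2,-11.1,3.6,0,0,-0.21,0],
  [-13.6,-14.8,4.8,0,0,-0.28,0],
  [-16.9,-18.6,6.1,0,0,-0.34,0],
])

```text
clock: 1.1
position: [0.5548, 0.2024, 0.152]
tool_rot: [3.142, -0.0, -2.853]
force: [0.6, 1.1, -0.5]
grip_width: 0.043
finger_force: 0.0
```

```bash
python3 g.py .5605 .1965 .05 3.43; python3 - <<'E'
from h import *; import cv2
p,d=viewer.grab_frame("top");a=cv2.resize(p[120:250,110:240,::-1],(590,590),interpolation=cv2.INTER_CUBIC);cv2.imwrite("pics/l1.png",a)
E
```

```text
t 1.1 pos [0.5548 0.2024 0.152 ] rot [ 3.142 -0.    -2.853] w 0.043 q [-0.36  0.56 -0.13  1.76  0.09  0.82  1.33] F [ 0.6  1.1 -0.5] M [-0.02 -0.04  0.07]
shift cm [-0.38 -0.73 10.2 ] turn [ 0.    -0.     0.001]
```

Call:
play_rows([
  [0,0,1,0,0,0,0],
  [0,0,2,0,0,0,0],
  [0,0,3,0,0,0,0],
  [0,0,3,0,0,0,0],
  [0,0,3,0,0,0,0],
])

```text
clock: 1.65
position: [0.5533, 0.205, 0.1225]
tool_rot: [3.142, -0.0, -2.854]
force: [-0.6, 0.7, -0.3]
grip_width: 0.0431
finger_force: 0.0
```

```bash
python3 g.py .5605 .1965 .05 3.43; python3 - <<'E'
from h import *; import cv2
p,d=viewer.grab_frame("scene");a=cv2.resize(p[120:240,130:270,::-1],(700,600),interpolation=cv2.INTER_CUBIC);cv2.imwrite("pics/l2.png",a)
E
```

```text
t 1.65 pos [0.5533 0.205  0.1225] rot [ 3.142 -0.    -2.854] w 0.0431 q [-0.37  0.6  -0.13  1.78  0.1   0.76  1.31] F [-0.6  0.7 -0.3] M [0.01 0.01 0.  ]
shift cm [-0.45 -1.02  7.25] turn [ 0.    -0.    -0.001]
```

View pics/l2.png

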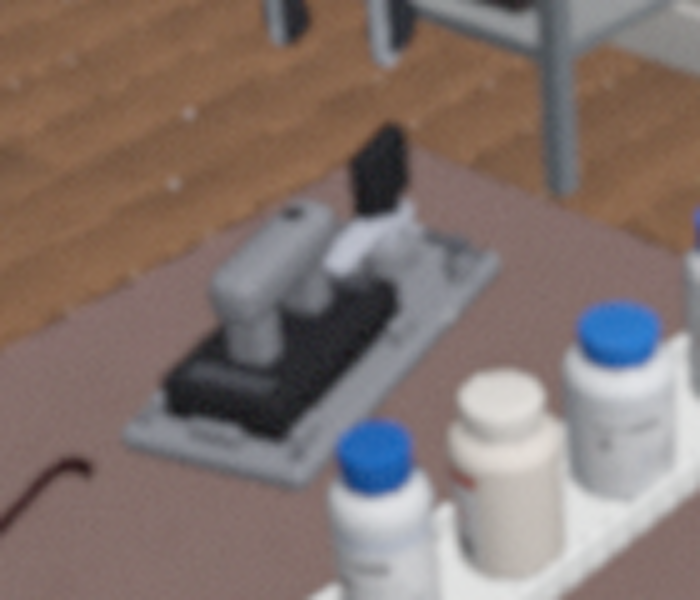

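The enlarged view shows the latch bar at crop (382,165), the handle and the bottles, but no gripper above the latch. I'll check the full images.

```bash
python3 - <<'E'
from h import *; import cv2
p,d=viewer.grab_frame("scene");q,e=viewer.grab_frame("top")
for n in("scene","top"):print(n,pix(n,[.5533,.205,.1225]),pix(n,[.2455,.5745,.23]),pix(n,[0,0,0]),pix(n,[.56,.197,.078]))
f=np.vstack([p,q])[:,:,::-1];cv2.imwrite("pics/f3.png",cv2.resize(f,(400,600),interpolation=cv2.INTER_AREA))
print(np.abs(q.astype(int)-cv2.imread("pics/top0.png")[:,:,::-1]).max(), np.abs(e-np.load("top0.npy")).max(),np.abs(d-np.load("scene0.npy")).max())
E
```

```text
scene (np.float64(198.70572642328736), np.float64(130.26635229006018)) (np.float64(-32.62554384646654), np.float64(88.71636196619981)) (np.float64(26.245317030428794), np.float64(388.2779613477214)) (np.float64(205.05993028233476), np.float64(147.8477688743933))
top (np.float64(148.36288818101238), np.float64(157.42426264297444)) (np.float64(-100.75037321510393), np.float64(324.3391597713404)) (np.float64(243.41884744674397), np.float64(415.5519035968483)) (np.float64(157.72872496306377), np.float64(157.72342367151498))
106 1.7160357 3.626773
```

View pics/f3.png

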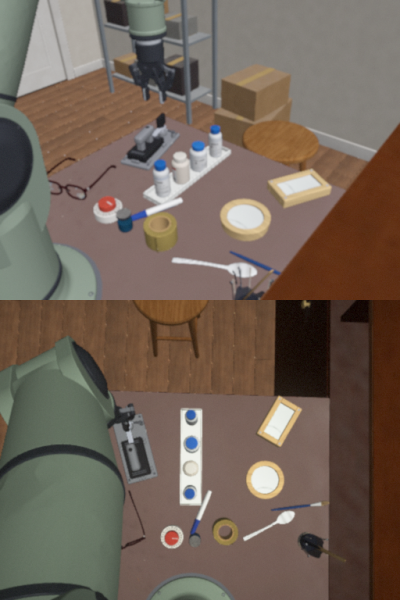

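The full views show the gripper where the calibration predicts, with the fingertips straddling the spot about 1 cm from the latch axis. I'll correct sideways, then descend.

Call:
play_rows([
  [-0.4,-1.0,0.5,0,0,0,0],
  [-0.45,-1.0,1.5,0,0,0,0],
  [-0.45,-1.0,3,0,0,0,0],
  [-0.45,-1.0,3.5,0,0,0,0],
  [-0.45,-1.0,3.5,0,0,0,0],
])

```text
clock: 2.3
position: [0.5602, 0.1957, 0.0862]
tool_rot: [-3.141, -0.002, -2.855]
force: [0.2, -0.4, 0.4]
grip_width: 0.0426
finger_force: 0.0
```

```bash
python3 g.py .5605 .1965 .05 3.43;python3 - <<'E'
from h import *; import cv2
p,d=viewer.grab_frame("scene");a=cv2.resize(p[90:210,140:280,::-1],(700,600),interpolation=cv2.INTER_CUBIC);cv2.imwrite("pics/l4.png",a)
E
```

```text
t 2.3 pos [0.5602 0.1957 0.0862] rot [-3.141e+00 -2.000e-03 -2.855e+00] w 0.0426 q [-0.35  0.66 -0.12  1.79  0.11  0.7   1.32] F [ 0.2 -0.4  0.4] M [-0.    0.    0.04]
shift cm [-0.06  0.07  3.62] turn [-0.    -0.002 -0.002]
```

View pics/l4.png

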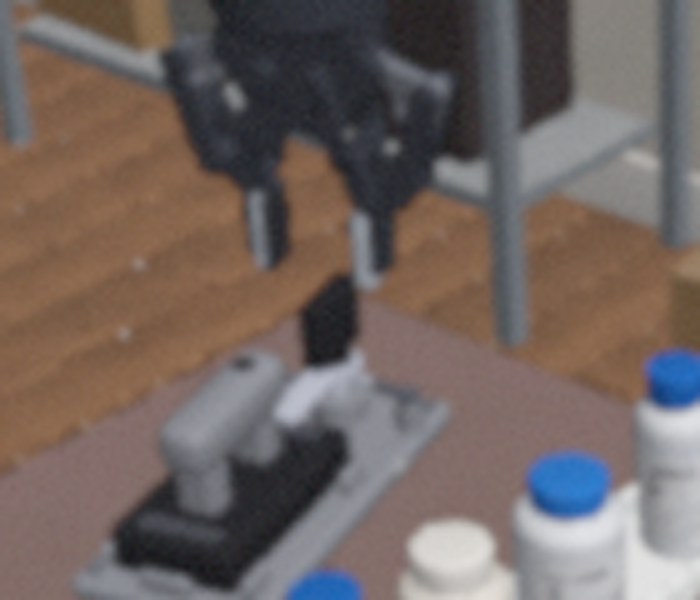

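The fingertips at (268,265) and (372,285) straddle the bar top at (330,285), so alignment is good. I'll descend and close.

Call:
play_rows([
  [0,0,1.2,0,0,0,0],
  [0,0,2.4,0,0,0,0],
  [0,0,3.5,0,0,0,0],
  [0,0,3.5,0,0,0,0],
  [0,0,3.5,0,0,0,-0.4],
], squeeze=20)

```text
clock: 2.85
position: [0.5607, 0.1958, 0.0522]
tool_rot: [-3.141, -0.001, -2.855]
force: [0.4, -1.3, 0.9]
grip_width: 0.0292
finger_force: 0.0
```

Call:
play_rows([
  [0,0,0,0,0,0,-1],
  [0,0,0,0,0,0,-1],
  [0,0,0,0,0,0,-1],
  [0,0,0,0,0,0,-1],
  [0,0,0,0,0,0,-1],
], squeeze=20)

```text
clock: 3.35
position: [0.5611, 0.1963, 0.053]
tool_rot: [3.141, 0.001, -2.855]
force: [-1.9, 3.0, 5.6]
grip_width: 0.0112
finger_force: 26.1
```

Call:
play_rows([
  [0,0,0,0,0,0.1,-1],
  [0,0,0,0,0,0.22,-1],
  [0,0,0,0,0,0.34,-1],
  [0,0,0,0,0,0.46,-1],
  [0,0,0,0,0,0.58,-1],
])

```text
clock: 3.85
position: [0.561, 0.1968, 0.053]
tool_rot: [3.14, 0.0, 2.843]
force: [-3.4, 6.5, 4.7]
grip_width: 0.0112
finger_force: 25.9
```

Call:
play_rows([
  [0,0,0,0,0,0.12,-1],
  [0,0,0,0,0,0.24,-1],
  [0,0,0,0,0,0.36,-1],
  [0,0,0,0,0,0.48,-1],
  [0,0,0,0,0,0.6,-1],
])

```text
clock: 4.35
position: [0.5613, 0.1972, 0.053]
tool_rot: [3.14, -0.001, 2.244]
force: [-0.1, 8.5, 1.9]
grip_width: 0.0117
finger_force: 25.5
```

Call:
play_rows([
  [0,0,0,0,0,0.1,-1],
  [0,0,0,0,0,0.18,-1],
  [0,0,0,0,0,0.18,-1],
  [0,0,0,0,0,0.18,-1],
  [0,0,0,0,0,0.18,-1],
])

```text
clock: 4.85
position: [0.5614, 0.1973, 0.053]
tool_rot: [3.14, -0.001, 2.069]
force: [0.8, 9.3, 3.0]
grip_width: 0.0115
finger_force: 25.6
```

```bash
python3 g.py .5605 .1965 .15 3.43
```

```text
t 4.85 pos [0.5614 0.1973 0.053 ] rot [ 3.140e+00 -1.000e-03  2.069e+00] w 0.0115 q [-0.61  0.73  0.25  1.82 -0.28  0.63  0.31] F [0.8 9.3 3. ] M [ 1.91  0.01 -0.05]
shift cm [-0.02 -0.1  -9.7 ] turn [ 0.002  0.    -1.361]
```

Call:
play_rows([
  [0,0,0,0,0,0,0.2],
  [0,0,0,0,0,0,0.2],
  [0,0,0,0,0,0,0.2],
  [0,0,-2,0,0,0,0.2],
  [0,0,-6,0,0,0,0.2],
])

```text
clock: 5.35
position: [0.5595, 0.195, 0.111]
tool_rot: [-3.137, 0.0, 2.067]
force: [1.2, -0.2, 0.4]
grip_width: 0.0514
finger_force: 0.0
```

Call:
play_rows([
  [0,0,-2,0,0,-0.13,0.6],
  [2,0,-3,0,0,-0.26,0.6],
  [4,0,-3,0,0,-0.4,0.6],
  [6,0,-3,0,0,-0.54,0.6],
  [6,0,-3,0,0,-0.68,0.6],
])

```text
clock: 5.85
position: [0.5309, 0.2511, 0.1426]
tool_rot: [3.141, -0.001, 2.757]
force: [0.3, 0.2, -0.3]
grip_width: 0.0683
finger_force: 0.0
```

```bash
python3 g.py .470 .169 .15 3.43; python3 - <<'E'
from h import *; import cv2
p,d=viewer.grab_frame("scene");a=cv2.resize(p[90:210,140:280,::-1],(700,600),interpolation=cv2.INTER_CUBIC);cv2.imwrite("pics/l5.png",a)
E
```

```text
t 5.85 pos [0.5309 0.2511 0.1426] rot [ 3.141e+00 -1.000e-03  2.757e+00] w 0.0683 q [-0.62  0.57  0.11  1.79 -0.09  0.79  0.72] F [ 0.3  0.2 -0.3] M [-0.01 -0.02 -0.03]
shift cm [ 2.56 -9.89 -0.74] turn [ 0.001 -0.001 -0.673]
```

View pics/l5.png

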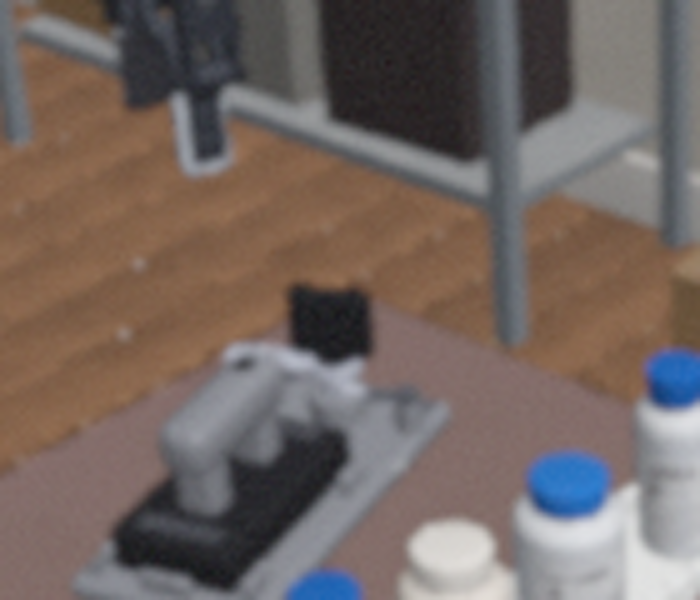

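The tongue now points away from the lamp, left of the bar at (250,355), so the latch is open. Next is the handle.

Call:
play_rows([
  [0.6,-2.5,0,0,0,-0.13,0.6],
  [1.2,-5,0,0,0,-0.27,0.6],
  [1.9,-7.5,0,0,0,-0.4,0.6],
  [2.5,-9.9,0,0,0,-0.54,0.6],
  [2.5,-9.9,0,0,0,-0.67,0.6],
])

```text
clock: 6.4
position: [0.4699, 0.1635, 0.1426]
tool_rot: [-3.14, -0.002, -2.866]
force: [0.9, -0.5, 0.3]
grip_width: 0.0683
finger_force: 0.0
```

Call:
play_rows([
  [0,0,0,0,0,0,0.6],
  [0,0,1,0,0,0,0.6],
  [0,0,2,0,0,0,0.6],
  [0,0,3,0,0,0,0.6],
  [0,0,3,0,0,0,0.6],
])

```text
clock: 6.9
position: [0.4704, 0.1667, 0.1107]
tool_rot: [-3.141, -0.003, -2.866]
force: [0.5, -0.7, 0.2]
grip_width: 0.0685
finger_force: 0.0
```

```bash
python3 g.py .470 .169 .048 3.43
```

```text
t 6.9 pos [0.4704 0.1667 0.1107] rot [-3.141e+00 -3.000e-03 -2.866e+00] w 0.0685 q [-0.41  0.5  -0.06  2.03  0.05  0.61  1.34] F [ 0.5 -0.7  0.2] M [-0.01  0.    0.01]
shift cm [-0.04  0.24  6.27] turn [-0.    -0.003 -0.013]
```

Call:
play_rows([
  [0,0.2,1.5,0,0,-0.013,0.6],
  [0,0.2,3,0,0,-0.013,0.6],
  [0,0.2,4.6,0,0,-0.013,0.6],
  [0,0.2,6,0,0,-0.013,0.6],
  [0,0.2,6,0,0,-0.013,0.6],
])

```text
clock: 7.4
position: [0.4698, 0.1685, 0.0511]
tool_rot: [-3.141, -0.003, -2.853]
force: [0.5, 1.2, -0.1]
grip_width: 0.0687
finger_force: 0.0
```

Call:
play_rows([
  [0,0,0,0,0,0,-1],
  [0,0,0,0,0,0,-1],
  [0,0,0,0,0,0,-1],
  [0,0,0,0,0,0,-1],
  [0,0,0,0,0,0,-1],
], squeeze=40)

```text
clock: 7.9
position: [0.4711, 0.1689, 0.0533]
tool_rot: [3.141, 0.001, -2.853]
force: [-1.0, 0.5, 7.2]
grip_width: 0.0233
finger_force: 42.4
```

```bash
python3 g.py .470 .169 .048 3.43
```

```text
t 7.9 pos [0.4711 0.1689 0.0533] rot [ 3.141e+00  1.000e-03 -2.853e+00] w 0.0233 q [-0.42  0.61 -0.06  2.05  0.07  0.48  1.33] F [-1.   0.5  7.2] M [-0.13  0.24 -0.1 ]
shift cm [0.1  0.04 0.53] turn [0.    0.001 0.001]
```

Call:
play_rows([
  [0,0,-0.5,0,0,0,-1],
  [0,0,-1.5,0,0,0,-1],
  [0,0,-3,0,0,0,-1],
  [0,0,-4.5,0,0,0,-1],
  [0,0,-6,0,0,0,-1],
], squeeze=60)

```text
clock: 8.4
position: [0.4707, 0.1686, 0.1139]
tool_rot: [3.142, 0.0, -2.853]
force: [0.4, 1.0, -1.5]
grip_width: 0.0229
finger_force: 58.9
```

Call:
play_rows([
  [0,0,-2,0,0,0,-1],
  [0,0,-4,0,0,0,-1],
  [0,0,-6,0,0,0,-1],
  [0,0,-8,0,0,0,-1],
  [0,0,-9.5,0,0,0,-1],
])

```text
clock: 8.9
position: [0.4708, 0.1686, 0.2096]
tool_rot: [3.141, 0.001, -2.853]
force: [0.2, -0.8, -1.8]
grip_width: 0.0229
finger_force: 59.0
```

```bash
python3 g.py .589 -.2385 .2 2.64;python3 - <<'E'
from h import *; import cv2
p,d=viewer.grab_frame("scene");a=cv2.resize(p[40:240,100:310,::-1],(630,600),interpolation=cv2.INTER_CUBIC);cv2.imwrite("pics/l6.png",a)
E
```

```text
t 8.9 pos [0.4708 0.1686 0.2096] rot [ 3.141e+00  1.000e-03 -2.853e+00] w 0.0229 q [-0.41  0.35 -0.07  1.95  0.03  0.84  1.36] F [ 0.2 -0.8 -1.8] M [-0.03 -0.05 -0.02]
shift cm [  0.27 -42.39   0.95] turn [0.001 0.001 0.791]
```

View pics/l6.png

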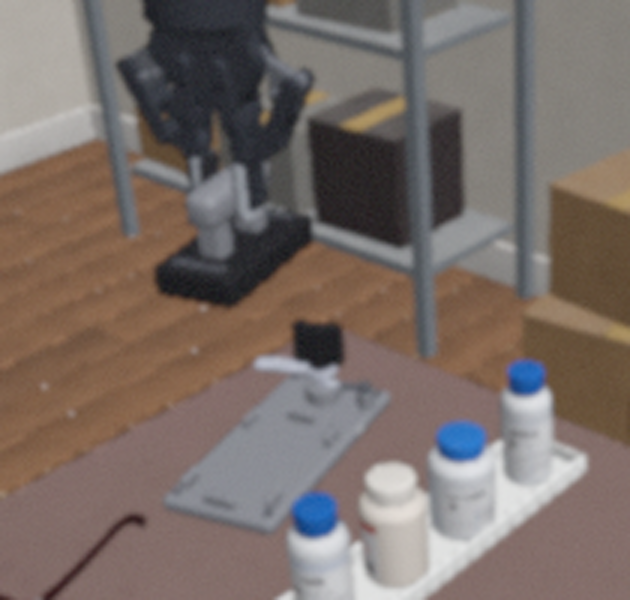

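The lamp is out of the dock and level, and the bottles are undisturbed. Now I'll carry it over at about 168 mm underside height.

Call:
play_rows([
  [0,-2,0,0,0,0.04,-1],
  [0,-5,0,0,0,0.09,-1],
  [0,-8,0,0,0,0.15,-1],
  [0,-11,0,0,0,0.21,-1],
  [0,-14,0,0,0,0.26,-1],
])

```text
clock: 9.45
position: [0.5105, 0.0325, 0.2073]
tool_rot: [-3.141, -0.0, -3.116]
force: [0.0, -0.4, -2.0]
grip_width: 0.0227
finger_force: 59.1
```

```bash
python3 g.py .589 -.2385 .2 2.64
```

```text
t 9.45 pos [0.5105 0.0325 0.2073] rot [-3.141 -0.    -3.116] w 0.0227 q [-0.21  0.37  0.03  1.92 -0.02  0.85  1.43] F [ 0.  -0.4 -2. ] M [ 0.02 -0.03 -0.01]
shift cm [ -7.16 -27.29   0.74] turn [-0.    -0.     0.527]
```

Call:
play_rows([
  [-0.7,-2.7,0,0,0,0.05,-1],
  [-1.4,-5.4,0,0,0,0.1,-1],
  [-2.1,-8.1,0,0,0,0.15,-1],
  [-2.8,-10.8,0,0,0,0.2,-1],
  [-3.5,-13.5,0,0,0,0.26,-1],
])

```text
clock: 9.95
position: [0.5492, -0.1013, 0.2072]
tool_rot: [-3.141, -0.001, 2.907]
force: [0.3, -0.1, -1.9]
grip_width: 0.0232
finger_force: 59.1
```

Call:
play_rows([
  [0,0,0,0,0,0,-1],
  [0,0,0,0,0,0,-1],
  [0,0,0,0,0,0,-1],
  [0,0,0,0,0,0,-1],
  [0,0,0,0,0,0,-1],
])

```text
clock: 10.45
position: [0.5495, -0.0989, 0.2076]
tool_rot: [3.141, -0.0, 2.912]
force: [0.6, -0.7, -1.5]
grip_width: 0.0234
finger_force: 59.2
```

```bash
python3 g.py .589 -.2385 .15 2.64
```

```text
t 10.45 pos [ 0.5495 -0.0989  0.2076] rot [ 3.141 -0.     2.912] w 0.0234 q [-0.02  0.45  0.13  1.81 -0.07  0.89  1.48] F [ 0.6 -0.7 -1.5] M [0.05 0.05 0.1 ]
shift cm [ -7.03 -12.7    5.76] turn [ 0.    -0.     0.272]
```

Call:
play_rows([
  [-1.8,-3.2,0,0,0,0.07,-1],
  [-3.5,-6.4,0,0,0,0.14,-1],
  [-5.3,-9.5,1,0,0,0.2,-1],
  [-7,-12.7,2,0,0,0.27,-1],
  [-7,-12.7,4,0,0,0.27,-1],
])

```text
clock: 10.95
position: [0.5891, -0.2443, 0.168]
tool_rot: [-3.14, 0.003, 2.634]
force: [-1.2, 0.3, -2.1]
grip_width: 0.0229
finger_force: 59.3
```

Call:
play_rows([
  [0,0,0.5,0,0,0,-1],
  [0,0,1,0,0,0,-1],
  [0,0,1,0,0,0,-1],
  [0,0,1,0,0,0,-1],
  [0,0,1,0,0,0,-1],
])

```text
clock: 11.45
position: [0.589, -0.2388, 0.1584]
tool_rot: [3.141, 0.001, 2.641]
force: [1.2, 0.1, -2.1]
grip_width: 0.0225
finger_force: 59.3
```

```bash
python3 g.py .589 -.2385 .1 2.64;python3 - <<'E'
from h import *; import cv2
p,d=viewer.grab_frame("scene");a=cv2.resize(p[110:310,290:490,::-1],(600,600),interpolation=cv2.INTER_CUBIC);cv2.imwrite("pics/m7.png",a);np.save("s7.npy",d)
E
```

```text
t 11.45 pos [ 0.589  -0.2388  0.1584] rot [3.141e+00 1.000e-03 2.641e+00] w 0.0225 q [ 0.16  0.63  0.2   1.65 -0.15  0.88  1.49] F [ 1.2  0.1 -2.1] M [ 0.01 -0.   -0.01]
shift cm [0.02 0.02 5.84] turn [0.    0.001 0.001]
```

View pics/m7.png

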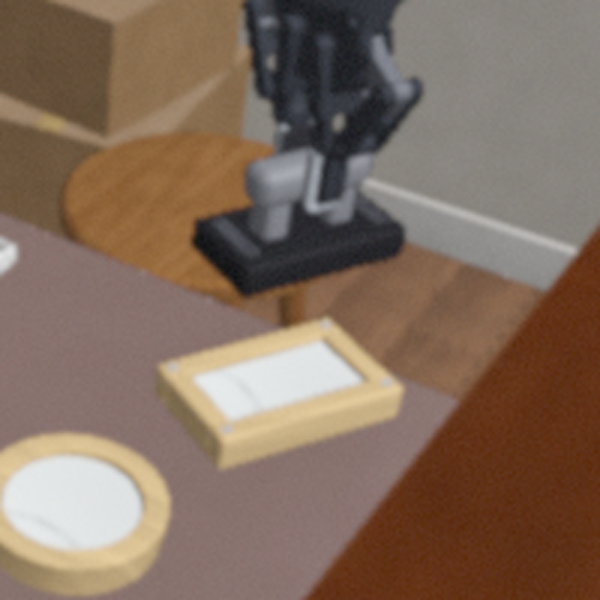

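The lamp hovers above and aligned with the frame. Its front-bottom corner is at crop (247,292), the right-bottom corner at (402,247), and the left-top corner at (195,237). The frame's rim corners are at (220,435), (402,386), (328,319) and (158,367). I'll compare these with the prediction.

```bash
python3 - <<'E'
from h import *
def box(c,yaw,L,W,z):
    e=np.array([np.cos(yaw),np.sin(yaw)]);f=np.array([-e[1],e[0]])
    for a,b in((1,1),(1,-1),(-1,-1),(-1,1)):
        q=np.r_[np.array(c)+a*L/2*e+b*W/2*f,z];u,v=pix("scene",q);print((round((u-290)*3+1),round((v-110)*3+1)),end=" ")
    print()
box((.589,-.2385),-.502,.13,.08,.025)
for z in(.113,.117,.121):box((.589,-.2388),2.641,.11,.06,z)
box((.589,-.2388),2.641,.11,.06,.139)
# rays at picture corners
S=lambda x,y,z:ray("scene",290+(x-1)/3,110+(y-1)/3,z)[:2]
print("rim centre",np.mean([S(x,y,.025) for x,y in[(220,435),(402,386),(328,319),(158,367)]],0))
E
```

```text
(327, 316) (404, 387) (221, 441) (154, 363) 
(244, 308) (189, 253) (344, 214) (406, 264) 
(245, 302) (189, 248) (345, 209) (407, 259) 
(245, 296) (190, 242) (346, 203) (408, 253) 
(249, 270) (193, 216) (350, 178) (413, 227) 
rim centre [ 0.58865179 -0.23892183]
```

Matches to within a few mm. The centre is fine, and the underside is 0–5 mm higher than nominal. Lowering in two stages.

Call:
play_rows([
  [0,0,1.5,0,0,0,-1],
  [0,0,3,0,0,0,-1],
  [0,0,4.5,0,0,0,-1],
  [0,0,5.5,0,0,0,-1],
  [0,0,6.2,0,0,0,-1],
])

```text
clock: 12.0
position: [0.5881, -0.239, 0.0939]
tool_rot: [-3.141, -0.002, 2.641]
force: [-0.7, 0.1, -1.2]
grip_width: 0.0231
finger_force: 59.4
```

Call:
play_rows([
  [0,0,0.4,0,0,0,-1],
  [0,0,0.8,0,0,0,-1],
  [0,0,1.2,0,0,0,-1],
  [0,0,1.5,0,0,0,-1],
  [0,0,1.5,0,0,0,-1],
])

```text
clock: 12.5
position: [0.5885, -0.239, 0.0803]
tool_rot: [-3.142, -0.0, 2.641]
force: [0.1, -0.5, -1.6]
grip_width: 0.0232
finger_force: 59.4
```

Call:
play_rows([
  [0,0,0,0,0,0,-1],
  [0,0,0,0,0,0,-1],
  [0,0,0,0,0,0,-1],
  [0,0,0,0,0,0,-1],
  [0,0,0,0,0,0,-1],
])

```text
clock: 13.0
position: [0.5887, -0.2391, 0.0807]
tool_rot: [3.142, 0.0, 2.641]
force: [-0.2, 0.7, -1.3]
grip_width: 0.0233
finger_force: 59.4
```

```bash
python3 g.py .589 -.2385 .08 2.64;python3 - <<'E'
from h import *; import cv2
p,d=viewer.grab_frame("scene");a=cv2.resize(p[180:280,330:430,::-1],(600,600),interpolation=cv2.INTER_CUBIC);cv2.imwrite("pics/m8.png",a)
def box(c,yaw,L,W,z):
    e=np.array([np.cos(yaw),np.sin(yaw)]);f=np.array([-e[1],e[0]])
    print([tuple(round((t-o)*6+2.5) for t,o in zip(pix("scene",np.r_[np.array(c)+a*L/2*e+b*W/2*f,z]),(330,180))) for a,b in((1,1),(1,-1),(-1,-1),(-1,1))])
box((.589,-.2385),-.502,.13,.08,.025)
for z in(.035,.039,.043,.061):box((.589,-.2387),2.641,.11,.06,z)
E
```

```text
t 13.0 pos [ 0.5887 -0.2391  0.0807] rot [3.142 0.    2.641] w 0.0233 q [ 0.18  0.73  0.17  1.69 -0.17  0.74  1.5 ] F [-0.2  0.7 -1.3] M [0.   0.01 0.01]
shift cm [-0.    0.07  0.07] turn [0.    0.    0.001]
[(415, 212), (569, 354), (203, 462), (69, 307)]
[(219, 408), (115, 293), (412, 211), (527, 317)]
[(220, 397), (117, 283), (414, 201), (530, 307)]
[(222, 387), (118, 273), (416, 191), (532, 297)]
[(228, 339), (123, 226), (424, 146), (542, 250)]
```

View pics/m8.png

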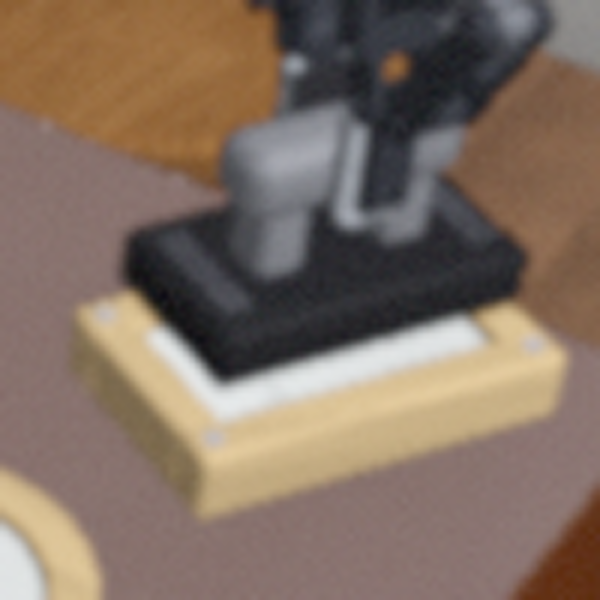

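The lamp hovers over the frame with a clear gap: its front-bottom corner is at (222,382) and the rim corner at (205,460). I'll check tilt and centring with depth.

```bash
python3 - <<'E'
from h import *; import cv2
for n in("scene","top"):
    p,D=viewer.grab_frame(n);I=viewer.camera_info(n);v,u=np.mgrid[:384,:512]
    P=np.stack([(u-I["cx"])/I["fx"]*D,(v-I["cy"])/I["fy"]*D,D],-1);W=(P-I["t"])@I["R"]
    dk=(p.max(2)<75)&(D>0);L=W-[.5887,-.2391,0];c,s=np.cos(-.502),np.sin(-.502)
    X=L[...,0]*c+L[...,1]*s;Y=-L[...,0]*s+L[...,1]*c;Z=W[...,2]
    m=dk&(abs(X)<.07)&(abs(Y)<.045)&(Z>.03)&(Z<.075)
    x,y,z=X[m],Y[m],Z[m];print(n,m.sum(),"x",np.percentile(x,[1,99]),"y",np.percentile(y,[1,99]),"z",np.percentile(z,[1,50,99]))
    t=m&(Z>.056)&(abs(X)<.05)&(abs(Y)<.026)
    if t.sum()>30:
        A=np.c_[X[t],Y[t],np.ones(t.sum())];k=np.linalg.lstsq(A,Z[t],rcond=None)[0];r=abs(Z[t]-A@k)<.003
        print("plane",np.linalg.lstsq(A[r],Z[t][r],rcond=None)[0],r.sum())
    w=(abs(X)<.062)&(abs(Y)<.037)&(Z>.015)&(Z<.03)&(p[...,0]>150)&(p[...,2]<150);print("rim z",np.median(Z[w]) if w.any() else None)
E
```

```text
scene 1023 x [-0.0576691   0.04781755] y [-0.03056065  0.02435695] z [0.04571386 0.0608422  0.0642238 ]
plane [-0.0010823   0.00791206  0.0620439 ] 445
rim z 0.025505621568373153
top 465 x [-0.05601291  0.00577805] y [-0.02594923  0.03003959] z [0.05661109 0.0605151  0.06458422]
plane [-0.01982361  0.01220188  0.06009597] 302
rim z 0.024247134528695972
```

The lamp is level, with its underside about 14.5 mm above the rim. It sits about 2–3 mm off along the long axis, so I'll nudge it and settle.

Call:
play_rows([
  [-0.1,0,0,0,0,0,-1],
  [-0.2,0,0,0,0,0,-1],
  [-0.2,0,0,0,0,0,-1],
  [-0.2,0,0,0,0,0,-1],
  [-0.2,0,0,0,0,0,-1],
])

```text
clock: 13.65
position: [0.5904, -0.24, 0.0806]
tool_rot: [3.142, 0.0, 2.641]
force: [-0.9, 0.4, -1.7]
grip_width: 0.023
finger_force: 59.4
```

Call:
play_rows([
  [0,0,0,0,0,0,-1],
  [0,0,0,0,0,0,-1],
  [0,0,0,0,0,0,-1],
  [0,0,0,0,0,0,-1],
  [0,0,0,0,0,0,-1],
])

```text
clock: 14.15
position: [0.5904, -0.24, 0.0806]
tool_rot: [-3.142, -0.0, 2.641]
force: [0.3, 0.3, -1.6]
grip_width: 0.0228
finger_force: 59.4
```

```bash
python3 -c "
from workcell import bot,observe
s=observe();print(s['position'],abs(s['qd']).max(),s['finger_force']);print(bot.job_done())"
```

```text
[ 0.59035862 -0.24002184  0.0805877 ] 0.0020140920828439065 59.35732305049896
the job is handed in; nothing more can be done
None
```

I handed the job in at about 14 s: the latch is open and the lamp is held level and at rest, about 15 mm above the rim of the rectangular frame, centred and parallel as far as I could measure; the hand-in did not report a verdict.

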